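Change the wire-shop tooling round onto its own machines

ROBOT

A 7-joint arm with a two-finger parallel gripper is mounted at the origin on the work surface. World frame = base frame: x ahead of the robot, y to its left, z up, the work surface at z = 0. Lengths are in m, angles in degrees, forces in N, time in s.
With the tool pointing down it reaches from about 0.425 to 0.875 m from the base axis. Payload 4.7 kg.
Tool frame: the origin (TCP) lies on the centre line of the jaws, within the pads' length; the fingertips stand 11 mm ahead of it and the grasp point (between the pads) lies 8 mm behind it (ctrl.tips_ahead is the distance from the TCP to the fingertips, in m); z points along the fingers, y is the line along which they close (so a half turn about z gives the same grasp; the last joint's range is limited). The gripper opens to 85 mm and grips with 20 to 120 N. Pads are 22 mm wide; open, the fingers measure 114 mm over their backs; the gripper's body (76 mm by 85 mm) begins 54 mm behind the grasp point. The pads swing forward as they close: fully open they stand 13 mm farther back than shut.
Start: joints at [0.808, 18.392, -4.016, 83.108, 1.295, 78.541, -3.26], TCP at [0.65, -0, 0.242] pointing down, gripper open.
Joint ranges: [-163.93, 163.93], [-17.29, 119.83], [-79.2, 71.16], [3.27, 140.29], [-89.18, 269.18], [5.43, 117.66], [-154.24, 154.24]. Speed limits (degrees/s): [147.25, 147.25, 180, 180, 180, 180, 180].

INTERFACE

Orientations are given as [roll, pitch, yaw] about the fixed x, y, z axes, in that order (R = Rz(yaw) Ry(pitch) Rx(roll)).
In Python, from cell import ctrl, eyes, hand_in gives the robot as it stands. The module is installed in compiled form; this text tells all that it offers.
- The arm moves only by the tool apply_moves, never from a script. Its argument "deltas" is a list of rows, each an object of numbers: "x", "y", "z": the shift along the tool's x, y, z in m; "wx", "wy", "wz": the turn, a rotation vector about the tool's x, y, z in degrees; "claw": the finger opening in m, from 0 to 0.0854. A call has 1 to 8 rows; each row shifts and turns the commanded pose from where the row before left it, along the tool's axes as they then stand; what a row does not reach is not made up. A row lasts 1/8 s, in which the tool goes at most 62.5 mm and 10.7 degrees, less where a joint would pass 70% of its speed; a pose out of reach is approached as far as the arm can. A call is refused whole if a number of a shift passes 0.0625 or a number of a turn 10.7, either way. A call with a gripper value outside its range is refused whole. The fingers move at their own pace and stop on an object; "force" is the grip in N (left out, the last holds). Time passes only in rows, so rows that do not move let the fingers close. It gives the time, the measured TCP pose, the force, the opening and the grip force at its end, in the units of the state.
- ctrl.read_state(): the state, without advancing time (a new reading comes with each control period).
- eyes.camera(name): name is "scene" or "side" or "wrist"; returns (picture, depth): 384x512x3 uint8, red, green, blue; 384x512 float32, m along the optical axis (not along the pixel's ray), 0 where there is no reading.
- eyes.get_calibration(name): a dict with "fov_y" (degrees; the focal length in pixels is half the picture's height over the tangent of half this angle, whatever the lens; pixels are square), "cx", "cy" (the principal point, pixels), "cam_to_world" (4x4, takes a point from camera to world coordinates). Camera axes: x right, y down, z forward; pixel columns grow to the right and rows downward; lengths in m; the calibration is good to about 2 mm. A picture is of the moment at which its call begins: read the wrist's pose just before it. get_calibration takes no time and is no camera call; for the wrist camera it gives the pose at the moment of the call.
- hand_in(): hands the job in; it is judged then, once.
The state is a dict: "clock": time; "joint_positions": joint angles; "joint_vel": joint speeds; "effort": joint torques, N m; "tool_pos": TCP position; "ee_rot": TCP orientation; "wrist_force": force on the tool from outside, world axes, zero at the start; "ft_torque": the same for the moment, N m; "grip_width": opening from 0.0 (shut) to 1.0 (fully open); "grasp_force": force on a finger pad.
Only numpy, scipy, OpenCV 4.12 (cv2) and the standard library are available. Lean on these libraries where they do the work, as an engineer would, in place of code of your own. Each camera call takes 0.05 s, during which the arm holds its last target. There are 200 camera calls.

TASK

The three tools have been left on the wrong machines: change them round so that the three-armed ring former is on the turntable, the small grooved roller on the wire bender and the stepped setting master on the dial-gauge stand. The bare stand is free if you need to park one on the way. Lower each tool over the nose until it sits upright and fully down, without dropping it, and leave the tin and the magnet where they lie.

Things in the scene. Friction and masses are not known exactly. Their poses are not given: they have to be found in the camera images.
- ring_former: Ring former, bright steel, 0.5 kg: three arms at 120 degrees (one along its x), each ending in an upright grooved shoe 34 wide, 26 tall; about 106 mm across overall. Origin: centre of its underside, z up. Height 62: blind bore from below 28 wide, over 20 deep; on top, at z 30 to 62, a knurled knob 30 across to lift it by.
- bend_roller: Bending roller, steel, 0.4 kg: smallest of the three, a plain round drum 57 mm across, 26 tall, with a dark groove round its rim. Origin: centre of its underside, z up. Height 62: blind bore from below 28 wide, over 20 deep; on top, at z 30 to 62, a knurled knob 30 across to lift it by.
- setting_master: Setting master, bright steel, 0.6 kg: round, stepped like a tiered cake, 84 mm across at the bottom (11 tall), then 64, then 46. Origin: centre of its underside, z up. Height 62: blind bore from below 28 wide, over 20 deep; on top, at z 30 to 62, a knurled knob 30 across to lift it by.
- turntable: Welding turntable, fixed: green cast foot 150 mm across, round steel plate 170 across with four radial slots, turning stiffly. Home of the ring former. Origin: on the seat's axis at bench level, z up. Flat seat 72 mm up; on it a tapered nose, 19 high, 25 across at its foot, 10 at its tip, centres a tool's bore; seated = underside on the seat.
- bender: Wire bender, fixed. Blue base 150 (x) x 170 mm, boss 52 across; stop block 67 high at y -74; stiff lever to about +x, 240 long, its pin 70 out, 70 high. Home of the bending roller. Origin: on the seat's axis at bench level, z up. Flat seat 45 mm up; on it a tapered nose, 19 high, 25 across at its foot, 10 at its tip, centres a tool's bore; seated = underside on the seat.
- gauge_stand: Dial-gauge stand, fixed. Grey base, x -60 to 130 mm, y +-50; pad 64 across; dial with white face at x 98, its stem tip at x 64; column 112 high at x 115, y 34. Home of the setting master. Origin: on the seat's axis at bench level, z up. Flat seat 35 mm up; on it a tapered nose, 19 high, 25 across at its foot, 10 at its tip, centres a tool's bore; seated = underside on the seat.
- stand: Bare parking stand, fixed, empty at the start: dark square foot 90 mm, round post 60 across. Origin: on the seat's axis at bench level, z up. Flat seat 35 mm up; on it a tapered nose, 19 high, 25 across at its foot, 10 at its tip, centres a tool's bore; seated = underside on the seat.
- paste_tin: Bystander, loose: round aluminium tin 60 mm across, 50 high, paper label. Origin: centre of its underside.
- magnet: Bystander, loose: flat grey welding magnet 95 x 46 x 20 mm, length along x. Origin: centre of its underside.
Things that resemble listed ones, but are neither listed nor needed, are in the scene too. Leave any pink look-alike of the setting_master alone.

How it is judged (in metres and radians):
At the end, for the whole second after the job is handed in: The ring former sits on the turntable, the bending roller on the bender and the setting master on the dial-gauge stand, each within 8 mm of the axis, within 5 mm of the seat's height, upright within 0.1 rad and at rest (horizontal distance between ring_former and turntable below 0.008 m and z of ring_former in the frame of turntable between 0.067 and 0.077 m and angle between each of ring_former, bend_roller, setting_master's own z axis and vertical below 0.1 rad and linear speed of each of ring_former, bend_roller, setting_master below 0.02 m/s and horizontal distance between bend_roller and bender below 0.008 m and z of bend_roller in the frame of bender between 0.04 and 0.05 m and horizontal distance between setting_master and gauge_stand below 0.008 m and z of setting_master in the frame of gauge_stand between 0.03 and 0.04 m); the robot touches nothing.
It fails at once if the ring former is dropped (falls free faster than 0.6 m/s, about 18 mm) (linear speed of ring_former above 0.6 m/s and contact force between the fingers and ring_former below 0.05 N).
It fails at once if the grooved roller is dropped (falls free faster than 0.6 m/s, about 18 mm) (linear speed of bend_roller above 0.6 m/s and contact force between the fingers and bend_roller below 0.05 N).
It fails at once if the stepped master is dropped (falls free faster than 0.6 m/s, about 18 mm) (linear speed of setting_master above 0.6 m/s and contact force between the fingers and setting_master below 0.05 N).
It fails at once if the tin or the magnet is moved by more than 30 mm (distance of any of paste_tin, magnet from where it was at the start of the episode above 0.03 m).
It also fails if it takes over 112 s, if anything falls off the work surface, if the arm or the gripper's body presses on something with over 40 N, if the wrist force passes 120 N, or if a joint passes its speed limit or range.

## Working session

There is one attempt and no reset: what is moved stays moved. The work goes in short steps, Python scripts to look and compute and a tool call to move; the robot and the scene stay as the last step left them, time stands still between calls to the robot, and variables do not carry over. Pictures are saved under pics/ and viewed, at most 14 in all, crops included, and the job is handed in when it is done.

Besides the shell and the picture viewer there is one more tool, called as name([rows], argument=value, ...), one row to a line, values as JSON. apply_moves: Moves the arm, as the interface text tells. Its arguments: {"type":"object","properties":{"deltas":{"type":"array"},"force":{"type":"number"}},"required":["deltas"]}

```bash
mkdir -p pics; cat > h.py <<'E'
import numpy as np,cv2
from cell import ctrl,eyes
def grab(n):
    c=eyes.get_calibration(n); p,d=eyes.camera(n)
    np.savez(f'{n}.npz',p=p,d=d,T=np.array(c['cam_to_world']),k=np.array([192/np.tan(np.radians(c['fov_y'])/2),c['cx'],c['cy']]))
    return p
def cloud(n):
    z=np.load(n+'.npz'); f,cx,cy=z['k']; d=z['d']; v,u=np.mgrid[:384,:512]
    P=np.stack([(u-cx)/f*d,(v-cy)/f*d,d],-1)@z['T'][:3,:3].T+z['T'][:3,3]
    P[d==0]=np.nan
    return z['p'],P
def save(n,im): cv2.imwrite(f'pics/{n}.png',cv2.cvtColor(im,cv2.COLOR_RGB2BGR))
E
python3 - <<'E'
from h import *
for n in('scene','side'):
    p=grab(n); save(n+'1',cv2.resize(p,(768,576)))
    print(np.load(n+'.npz')['T'].round(2))
print(ctrl.read_state(),ctrl.tips_ahead)
E
```

```text
[[-0.56  0.66 -0.5   1.14]
 [ 0.83  0.45 -0.34  0.37]
 [-0.   -0.6  -0.8   1.14]
 [ 0.    0.    0.    1.  ]]
[[ 0.98 -0.1   0.17  0.31]
 [-0.2  -0.48  0.85 -0.87]
 [ 0.   -0.87 -0.49  0.53]
 [ 0.    0.    0.    1.  ]]
{'clock': 0.1, 'joint_positions': array([ 0.80867415, 18.43380658, -4.01711866, 83.17019109,  1.29468333,
       78.54129893, -3.2608395 ]), 'joint_vel': array([-0.00575455, -0.01021689, -0.09683566, -0.03431136, -0.04210065,
        0.02466587,  0.00487575]), 'effort': array([ 4.50556013e-05, -4.94872105e+01, -3.84160029e-01, -3.15213168e+01,
        1.28981241e-02,  7.44150602e-03,  1.28749331e-06]), 'tool_pos': array([ 6.49517430e-01, -3.84014522e-05,  2.41324510e-01]), 'ee_rot': array([-1.79899929e+02,  4.80999694e-03,  9.00015785e+01]), 'wrist_force': array([-0.44939956,  0.3933672 ,  0.77174242]), 'ft_torque': array([ 0.02513256,  0.02565209, -0.05939326]), 'grasp_force': 0.0, 'grip_width': 1.0006932164135898} 0.011
```

View pics/scene1.png

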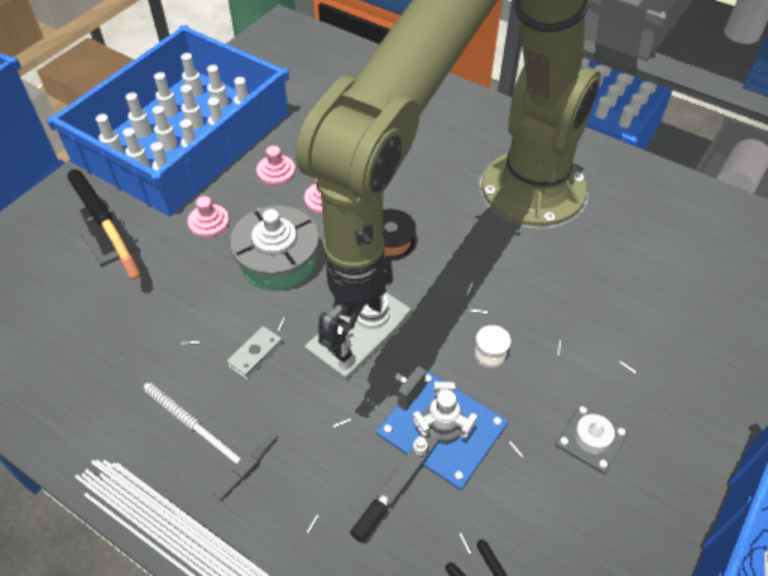

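View pics/side1.png

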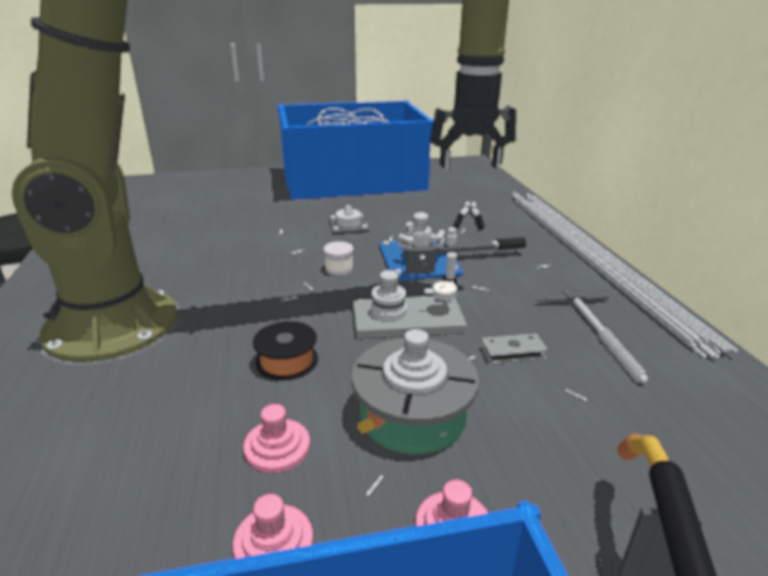

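The scene view (768 px) shows the stepped master on the turntable at (273,225), the roller on the gauge stand at (373,300, partly hidden), the ring former on the bender at (445,405) and the bare stand at (596,432). The tin is at (492,345) and the magnet at (255,352). There are three pink look-alikes at (207,215), (275,163) and (320,195). The bright steel one on the turntable fits the setting master.

```bash
cat > m.py <<'E'
from h import *
def circ(xy):
    A=np.c_[2*xy,np.ones(len(xy))]; s=np.linalg.lstsq(A,(xy**2).sum(1),rcond=None)[0]
    return s[:2]
def top(n,u,v,z0,z1,R=35,dz=.0):
    p,P=cloud(n); U,V=int(u/1.5),int(v/1.5)
    s=P[max(0,V-R):V+R,max(0,U-R):U+R].reshape(-1,3)
    s=s[(s[:,2]>z0)&(s[:,2]<z1)]
    if len(s)<5: return n,len(s)
    (c,wh,a)=cv2.minAreaRect(s[:,:2].astype(np.float32)); cc,r=cv2.minEnclosingCircle(s[:,:2].astype(np.float32))
    return n,len(s),'med z',s[:,2].mean().round(4),'mean',s[:,:2].mean(0).round(4),'encl',np.round(cc,4),round(r,4)
E
python3 - <<'E'
from m import *
print('master',top('scene',273,218,.128,.142,15),top('side',415,340,.128,.142,15))
print('roller',top('scene',373,295,.090,.105,15),top('side',389,278,.090,.105,15))
print('former',top('scene',445,398,.101,.115,15),top('side',421,220,.101,.115,15))
print('stand seat',top('scene',596,432,.029,.042,20),top('side',349,215,.029,.042,20))
print('stand nose',top('scene',596,430,.046,.06,20),top('side',349,215,.046,.06,20))
print('bender base plate blue:')
p,P=cloud('scene'); 
def at(n,*uv):
    _,P=cloud(n)
    for u,v in uv: print(n,u,v,P[int(v/1.5),int(u/1.5)].round(3))
at('scene',(492,340),(255,350),(420,445),(370,520),(410,385),(346,366),(320,340),(400,300),(236,240),(316,240),(440,384),(420,420),(470,425),(596,430))
at('side',(445,289),(451,262),(357,330),(462,330),(338,250),(515,345),(512,243))
E
```

```text
master ('scene', 82, 'med z', np.float64(0.1333), 'mean', array([ 0.4706, -0.3243]), 'encl', array([ 0.4692, -0.3246]), 0.0176) ('side', 128, 'med z', np.float64(0.1326), 'mean', array([ 0.4665, -0.3312]), 'encl', array([ 0.4673, -0.3288]), 0.0147)
roller ('scene', 0) ('side', 69, 'med z', np.float64(0.095), 'mean', array([ 0.4827, -0.0955]), 'encl', array([ 0.4838, -0.0919]), 0.0158)
former ('scene', 118, 'med z', np.float64(0.1071), 'mean', array([0.6035, 0.1348]), 'encl', array([0.6015, 0.1354]), 0.0161) ('side', 39, 'med z', np.float64(0.1049), 'mean', array([0.599, 0.128]), 'encl', array([0.5997, 0.1298]), 0.015)
stand seat ('scene', 386, 'med z', np.float64(0.0355), 'mean', array([0.4832, 0.3511]), 'encl', array([0.4795, 0.352 ]), 0.0318) ('side', 131, 'med z', np.float64(0.0336), 'mean', array([0.4778, 0.419 ]), 'encl', array([0.4931, 0.4504]), 0.1327)
stand nose ('scene', 44, 'med z', np.float64(0.0511), 'mean', array([0.4829, 0.3506]), 'encl', array([0.4832, 0.3519]), 0.0101) ('side', 26, 'med z', np.float64(0.0497), 'mean', array([0.4516, 0.2396]), 'encl', array([0.4575, 0.2458]), 0.1053)
bender base plate blue:
scene 492 340 [0.427 0.128 0.052]
scene 255 350 [ 0.663 -0.221  0.018]
scene 420 445 [0.675 0.133 0.067]
scene 370 520 [0.812 0.13  0.042]
scene 410 385 [0.593 0.061 0.068]
scene 346 366 [ 0.607 -0.061  0.032]
scene 320 340 [ 0.722 -0.01   0.302]
scene 400 300 [ 0.414 -0.074 -0.   ]
scene 236 240 [ 0.515 -0.382  0.073]
scene 316 240 [ 0.429 -0.258  0.071]
scene 440 384 [0.567 0.103 0.072]
scene 420 420 [0.643 0.113 0.074]
scene 470 425 [0.605 0.182 0.073]
scene 596 430 [0.487 0.35  0.052]
side 445 289 [ 0.579 -0.107  0.066]
side 451 262 [ 0.597 -0.078  0.103]
side 357 330 [ 0.421 -0.135  0.018]
side 462 330 [ 0.601 -0.153  0.006]
side 338 250 [0.423 0.117 0.051]
side 515 345 [ 0.662 -0.23   0.02 ]
side 512 243 [0.806 0.113 0.031]
```

apply_moves([
  {"x": -0.019,"y": -0.033,"claw": 0.055},
  {"x": -0.019,"y": -0.034},
  {"x": -0.019,"y": -0.033},
  {"x": -0.019,"y": -0.034},
  {"x": -0.018,"y": -0.033},
  {},
  {},
  {},
], force=60)

```text
invalid input at $.deltas[0]: expected keys x, y, z, wx, wy, wz, claw
```

```bash
python3 - <<'E'
from m import *
s=ctrl.read_state();print(s['tool_pos'],s['ee_rot'],s['joint_positions'])
save('w1',grab('wrist'));save('scene2',cv2.resize(grab('scene'),(768,576)))
print(np.load('wrist.npz')['T'].round(3))
print('roller scene',top('scene',373,295,.090,.105,20))
print('former',top('scene',445,398,.101,.115,15),'master',top('scene',273,218,.128,.142,15))
p,P=cloud('wrist'); m=(P[...,2]>.09)&(P[...,2]<.102)&(abs(P[...,0]-.483)<.03)&(abs(P[...,1]+.094)<.03)
q=P[m]; print(len(q),q.mean(0) if len(q) else 0, cv2.minEnclosingCircle(q[:,:2].astype(np.float32)) if len(q) else 0)
E
```

```text
[ 6.49517430e-01 -3.84014522e-05  2.41324510e-01] [-1.79899929e+02  4.80999694e-03  9.00015785e+01] [ 0.80867415 18.43380658 -4.01711866 83.17019109  1.29468333 78.54129893
 -3.2608395 ]
[[ 1.     0.    -0.003  0.65 ]
 [-0.001 -0.957 -0.291  0.073]
 [-0.003  0.291 -0.957  0.374]
 [ 0.     0.     0.     1.   ]]
roller scene ('scene', 0)
former ('scene', 119, 'med z', np.float64(0.1068), 'mean', array([0.6035, 0.1349]), 'encl', array([0.6025, 0.1344]), 0.0156) master ('scene', 82, 'med z', np.float64(0.1336), 'mean', array([ 0.4706, -0.324 ]), 'encl', array([ 0.4719, -0.3238]), 0.018)
803 [ 0.48606528 -0.08886046  0.09734784] ((0.4845920503139496, -0.09079554677009583), 0.015569230541586876)
```

View pics/w1.png

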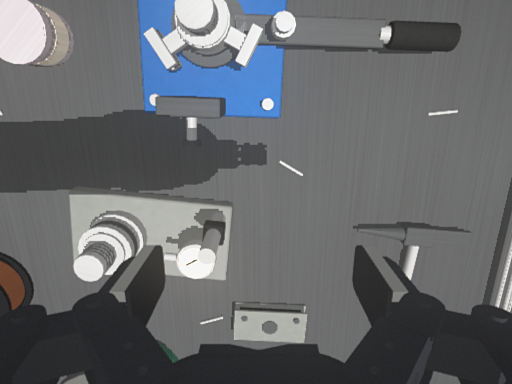

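The wrist view shows the roller's knob on the gauge stand at (92,262), the dial at (196,260) to its +x side, and the former on the bender at (200,15). The move was refused because every row needs all seven keys, so I'm resending it in full.

apply_moves([
  {"x": -0.018,"y": -0.033,"z": 0,"wx": 0,"wy": 0,"wz": 0,"claw": 0.055},
  {"x": -0.018,"y": -0.033,"z": 0,"wx": 0,"wy": 0,"wz": 0,"claw": 0.055},
  {"x": -0.018,"y": -0.033,"z": 0,"wx": 0,"wy": 0,"wz": 0,"claw": 0.055},
  {"x": -0.018,"y": -0.033,"z": 0,"wx": 0,"wy": 0,"wz": 0,"claw": 0.055},
  {"x": -0.02,"y": -0.033,"z": 0,"wx": 0,"wy": 0,"wz": 0,"claw": 0.055},
  {"x": 0,"y": 0,"z": 0,"wx": 0,"wy": 0,"wz": 0,"claw": 0.055},
  {"x": 0,"y": 0,"z": 0,"wx": 0,"wy": 0,"wz": 0,"claw": 0.055},
], force=60)

```text
clock: 1.08
tool_pos: [0.4855, -0.0915, 0.2426]
ee_rot: [179.9, -0.0, 90.0]
wrist_force: [0.3, -0.1, -0.1]
grip_width: 0.644
grasp_force: 0.0
```

```bash
cat >> m.py <<'E'
def knob(z,x,y,n='wrist',R=.03):
    s=ctrl.read_state();print(s['clock'],s['tool_pos'].round(4),s['ee_rot'].round(2),s['joint_positions'].round(0),s['grip_width'].round(3))
    grab(n); p,P=cloud(n); q=P[(abs(P[...,2]-z)<.005)&(np.hypot(P[...,0]-x,P[...,1]-y)<R)]
    if len(q)<5: return len(q)
    c,r=cv2.minEnclosingCircle(q[:,:2].astype(np.float32)); return len(q),q.mean(0).round(4),np.round(c,4),round(r,4)
E
python3 - <<'E'
from m import *
print(knob(.097,.485,-.092))
save('w2',cv2.cvtColor(cv2.cvtColor(np.load('wrist.npz')['p'],cv2.COLOR_RGB2BGR),cv2.COLOR_BGR2RGB))
print(knob(.097,.485,-.092,'scene'), knob(.107,.6,.132,'scene'), knob(.097,.485,-.092,'side'))
E
```

```text
Traceback (most recent call last):
  File "m.py", line 13, in knob
    s=ctrl.read_state();print(s['clock'],s['tool_pos'].round(4),s['ee_rot'].round(2),s['joint_positions'].round(0),s['grip_width'].round(3))
                                                                                                                   ^^^^^^^^^^^^^^^^^^^^^
AttributeError: 'float' object has no attribute 'round'
```

```bash
sed -i "s/s\['grip_width'\].round(3)/s['grip_width']/" m.py
python3 - <<'E'
from m import *
print(knob(.097,.485,-.092)); save('w2',np.load('wrist.npz')['p'])
print(knob(.097,.485,-.092,'scene'), knob(.107,.6,.132,'scene'), knob(.097,.485,-.092,'side'))
E
```

```text
1.075 [ 0.4855 -0.0915  0.2426] [ 1.7994e+02 -2.0000e-02  9.0020e+01] [  8.  -1.  -1. 105.  -0.  76.   8.] 0.6439788495516492
(846, array([ 0.4838, -0.0902,  0.0981]), array([ 0.4837, -0.0907]), 0.0151)
1.125 [ 0.4857 -0.0913  0.2424] [ 1.7996e+02 -1.0000e-02  9.0070e+01] [  8.  -0.  -1. 105.  -0.  76.   8.] 0.6444703220189552
1.175 [ 0.4858 -0.0911  0.2423] [ 1.7998e+02 -1.0000e-02  9.0090e+01] [  8.  -0.  -1. 105.  -0.  76.   8.] 0.6457915188135888
1.225 [ 0.4857 -0.0912  0.2422] [-1.800e+02 -1.000e-02  9.009e+01] [  8.  -0.  -1. 105.  -0.  76.   8.] 0.6444720370937893
(85, array([ 0.4859, -0.0884,  0.0969]), array([ 0.4856, -0.0886]), 0.0158) (112, array([0.6031, 0.1344, 0.1072]), array([0.602, 0.134]), 0.016) (62, array([ 0.4825, -0.0951,  0.0956]), array([ 0.4829, -0.0937]), 0.0152)
```

View pics/w2.png

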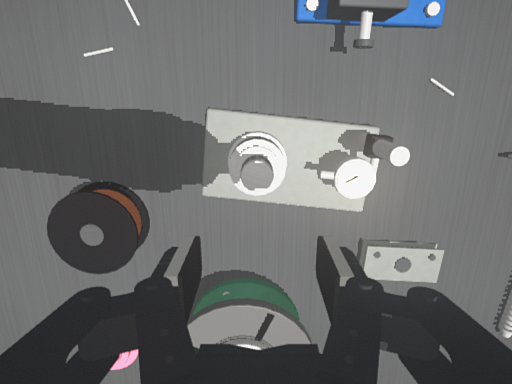

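The view shows the roller's knob top at (257,172) on the gauge stand, the dial at (355,178) and the column at (398,155). The bright drum with a dark groove is the roller. Next: descend and grip.

apply_moves([
  {"x": 0,"y": -0.002,"z": 0.045,"wx": 0,"wy": 0,"wz": 0,"claw": 0.055},
  {"x": 0,"y": 0,"z": 0.05,"wx": 0,"wy": 0,"wz": 0,"claw": 0.055},
  {"x": 0,"y": 0,"z": 0.045,"wx": 0,"wy": 0,"wz": 0,"claw": 0.055},
  {"x": 0,"y": 0,"z": 0.023,"wx": 0,"wy": 0,"wz": 0,"claw": 0.055},
  {"x": 0,"y": 0,"z": 0,"wx": 0,"wy": 0,"wz": 0,"claw": 0.055},
  {"x": 0,"y": 0,"z": 0,"wx": 0,"wy": 0,"wz": 0,"claw": 0.02},
  {"x": 0,"y": 0,"z": 0,"wx": 0,"wy": 0,"wz": 0,"claw": 0.02},
  {"x": 0,"y": 0,"z": 0,"wx": 0,"wy": 0,"wz": 0,"claw": 0.02},
], force=60)

```text
clock: 2.28
tool_pos: [0.4843, -0.0921, 0.081]
ee_rot: [179.8, 0.0, 90.0]
wrist_force: [-1.4, 1.5, 5.6]
grip_width: 0.327
grasp_force: 59.8
```

apply_moves([
  {"x": 0,"y": 0,"z": -0.015,"wx": 0,"wy": 0,"wz": 0,"claw": 0.02},
  {"x": 0,"y": 0,"z": -0.035,"wx": 0,"wy": 0,"wz": 0,"claw": 0.02},
  {"x": 0,"y": 0,"z": -0.05,"wx": 0,"wy": 0,"wz": 0,"claw": 0.02},
  {"x": 0.02,"y": 0,"z": -0.02,"wx": 0,"wy": 0,"wz": 0,"claw": 0.02},
  {"x": 0.04,"y": 0,"z": 0,"wx": 0,"wy": 0,"wz": 0,"claw": 0.02},
  {"x": 0.05,"y": 0,"z": 0,"wx": 0,"wy": 0,"wz": 0,"claw": 0.02},
  {"x": 0.05,"y": 0,"z": 0,"wx": 0,"wy": 0,"wz": 0,"claw": 0.02},
  {"x": 0.05,"y": 0,"z": 0,"wx": 0,"wy": 0,"wz": 0,"claw": 0.02},
])

```text
clock: 3.28
tool_pos: [0.4823, 0.1191, 0.1996]
ee_rot: [-180.0, 0.0, 90.0]
wrist_force: [2.0, -0.2, -3.8]
grip_width: 0.327
grasp_force: 60.0
```

apply_moves([
  {"x": 0.05,"y": 0,"z": 0,"wx": 0,"wy": 0,"wz": 0,"claw": 0.02},
  {"x": 0.05,"y": 0,"z": 0,"wx": 0,"wy": 0,"wz": 0,"claw": 0.02},
  {"x": 0.05,"y": 0,"z": 0,"wx": 0,"wy": 0,"wz": 0,"claw": 0.02},
  {"x": 0.04,"y": 0,"z": 0,"wx": 0,"wy": 0,"wz": 0,"claw": 0.02},
  {"x": 0.03,"y": 0,"z": 0,"wx": 0,"wy": 0,"wz": 0,"claw": 0.02},
  {"x": 0,"y": 0,"z": 0,"wx": 0,"wy": 0,"wz": 0,"claw": 0.02},
  {"x": 0,"y": 0,"z": 0,"wx": 0,"wy": 0,"wz": 0,"claw": 0.02},
])

```text
clock: 4.15
tool_pos: [0.483, 0.3367, 0.199]
ee_rot: [-180.0, 0.1, 90.0]
wrist_force: [0.4, -1.3, -4.0]
grip_width: 0.333
grasp_force: 60.0
```

```bash
python3 - <<'E'
from m import *
print('stand seat',knob(.035,.482,.351,R=.034)); save('w3',np.load('wrist.npz')['p'])
print('nose',knob(.052,.482,.351,R=.02))
print('former',knob(.107,.602,.133,'scene'),'gauge nose',knob(.051,.484,-.091,'scene',.02),'turn',knob(.134,.47,-.325,'scene'))
E
```

```text
4.15 [0.483  0.3367 0.199 ] [-1.7997e+02  1.1000e-01  8.9960e+01] [-19.  14. -22.  95.   5.  73. -42.] 0.3325946605998312
stand seat (2061, array([0.479 , 0.3563, 0.0364]), array([0.4792, 0.3493]), 0.0298)
4.2 [0.4833 0.3362 0.1991] [-1.7999e+02  1.0000e-01  8.9900e+01] [-19.  14. -22.  95.   5.  73. -42.] 0.33026218437209603
nose (308, array([0.4794, 0.3501, 0.0523]), array([0.4795, 0.3494]), 0.0097)
4.25 [0.4835 0.3362 0.1992] [1.800e+02 8.000e-02 8.988e+01] [-19.  14. -22.  95.   5.  72. -42.] 0.3287297117407357
4.3 [0.4835 0.3364 0.1993] [1.7999e+02 6.0000e-02 8.9880e+01] [-19.  14. -22.  95.   5.  72. -42.] 0.3303256915652276
4.35 [0.4835 0.3366 0.1994] [1.7998e+02 4.0000e-02 8.9880e+01] [-19.  14. -22.  95.   5.  72. -42.] 0.33378783048834343
former (114, array([0.6035, 0.1346, 0.1069]), array([0.6025, 0.1345]), 0.016) gauge nose (33, array([ 0.4865, -0.087 ,  0.0504]), array([ 0.4837, -0.0873]), 0.0109) turn (75, array([ 0.4701, -0.3248,  0.1336]), array([ 0.4678, -0.3241]), 0.0167)
```

View pics/w3.png

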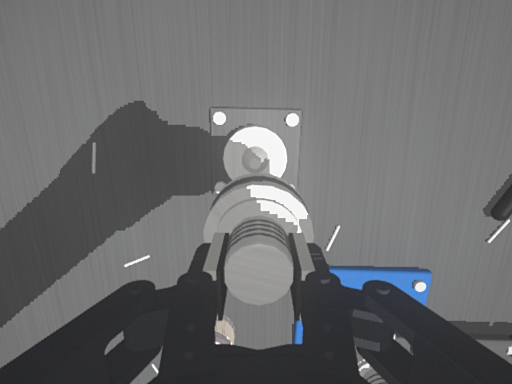

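The view shows the roller held at (258,250), with the stand's nose at (256,157) ahead of it in +y. The nose is about 13 mm on in y and 4 mm back in x.

apply_moves([
  {"x": 0.006,"y": -0.002,"z": 0.02,"wx": 0,"wy": 0,"wz": 0,"claw": 0.02},
  {"x": 0.006,"y": -0.002,"z": 0.03,"wx": 0,"wy": 0,"wz": 0,"claw": 0.02},
  {"x": 0,"y": 0,"z": 0.03,"wx": 0,"wy": 0,"wz": 0,"claw": 0.02},
  {"x": 0,"y": 0,"z": 0.01,"wx": 0,"wy": 0,"wz": 0,"claw": 0.02},
  {"x": 0,"y": 0,"z": 0,"wx": 0,"wy": 0,"wz": 0,"claw": 0.02},
  {"x": 0,"y": 0,"z": 0,"wx": 0,"wy": 0,"wz": 0,"claw": 0.02},
])

```text
clock: 5.15
tool_pos: [0.4798, 0.3506, 0.1105]
ee_rot: [179.9, -0.1, 90.0]
wrist_force: [0.1, 0.1, -3.2]
grip_width: 0.329
grasp_force: 59.9
```

```bash
python3 - <<'E'
from m import *
s=ctrl.read_state()['tool_pos']
print('held knob',knob(s[2]+.016,s[0],s[1],R=.02), knob(s[2]+.016,s[0],s[1],'scene',R=.025),knob(s[2]+.016,s[0],s[1],'side',R=.025))
E
```

```text
5.15 [0.4798 0.3506 0.1105] [ 1.7989e+02 -7.0000e-02  8.9990e+01] [-20.  19. -22. 100.   8.  63. -45.] 0.32915512023925164
5.2 [0.4799 0.3506 0.1107] [ 1.7988e+02 -8.0000e-02  8.9990e+01] [-20.  19. -22. 100.   8.  63. -45.] 0.33206355671383564
5.25 [0.4798 0.3506 0.1107] [ 1.7988e+02 -8.0000e-02  8.9990e+01] [-20.  19. -22. 100.   8.  63. -45.] 0.3286906770445254
held knob (4204, array([0.4796, 0.3537, 0.1274]), array([0.4798, 0.3514]), 0.0196) (11, array([0.4839, 0.3625, 0.127 ]), array([0.4829, 0.3554]), 0.0119) (44, array([0.4796, 0.3437, 0.1259]), array([0.4796, 0.3437]), 0.0235)
```

apply_moves([
  {"x": -0.001,"y": 0,"z": 0.01,"wx": 0,"wy": 0,"wz": 0,"claw": 0.02},
  {"x": 0,"y": 0,"z": 0.01,"wx": 0,"wy": 0,"wz": 0,"claw": 0.02},
  {"x": 0,"y": 0,"z": 0.007,"wx": 0,"wy": 0,"wz": 0,"claw": 0.02},
  {"x": 0,"y": 0,"z": 0.002,"wx": 0,"wy": 0,"wz": 0,"claw": 0.02},
  {"x": 0,"y": 0,"z": 0,"wx": 0,"wy": 0,"wz": 0,"claw": 0.02},
  {"x": 0,"y": 0,"z": 0,"wx": 0,"wy": 0,"wz": 0,"claw": 0.02},
])

```text
clock: 6.05
tool_pos: [0.4786, 0.3487, 0.0811]
ee_rot: [-180.0, 0.1, 90.0]
wrist_force: [-3.8, -2.4, 5.5]
grip_width: 0.33
grasp_force: 60.7
```

apply_moves([
  {"x": 0,"y": 0,"z": 0,"wx": 0,"wy": 0,"wz": 0,"claw": 0.055},
  {"x": 0,"y": 0,"z": 0,"wx": 0,"wy": 0,"wz": 0,"claw": 0.055},
  {"x": 0,"y": 0,"z": 0,"wx": 0,"wy": 0,"wz": 0,"claw": 0.055},
  {"x": 0,"y": 0,"z": -0.03,"wx": 0,"wy": 0,"wz": 0,"claw": 0.055},
  {"x": 0,"y": 0,"z": -0.05,"wx": 0,"wy": 0,"wz": 0,"claw": 0.055},
  {"x": 0,"y": 0,"z": -0.05,"wx": 0,"wy": 0,"wz": 0,"claw": 0.055},
  {"x": -0.025,"y": 0,"z": -0.03,"wx": 0,"wy": 0,"wz": 0,"claw": 0.055},
  {"x": -0.05,"y": 0,"z": 0,"wx": 0,"wy": 0,"wz": 0,"claw": 0.055},
])

```text
clock: 7.05
tool_pos: [0.4798, 0.2765, 0.2437]
ee_rot: [179.7, -0.2, 90.3]
wrist_force: [0.3, -0.4, -0.3]
grip_width: 0.642
grasp_force: 0.0
```

apply_moves([
  {"x": -0.055,"y": 0,"z": 0,"wx": 0,"wy": 0,"wz": 0,"claw": 0.055},
  {"x": -0.055,"y": 0,"z": 0,"wx": 0,"wy": 0,"wz": 0,"claw": 0.055},
  {"x": -0.055,"y": 0,"z": 0,"wx": 0,"wy": 0,"wz": 0,"claw": 0.055},
  {"x": -0.055,"y": 0,"z": 0,"wx": 0,"wy": 0,"wz": 0,"claw": 0.055},
  {"x": -0.055,"y": 0,"z": 0,"wx": 0,"wy": 0,"wz": 0,"claw": 0.055},
  {"x": -0.055,"y": 0,"z": 0,"wx": 0,"wy": 0,"wz": 0,"claw": 0.055},
  {"x": -0.055,"y": 0,"z": 0,"wx": 0,"wy": 0,"wz": 0,"claw": 0.055},
  {"x": -0.055,"y": 0,"z": 0,"wx": 0,"wy": 0,"wz": 0,"claw": 0.055},
])

```text
clock: 8.05
tool_pos: [0.479, -0.1678, 0.2406]
ee_rot: [179.9, 0.0, 90.0]
wrist_force: [1.2, -0.1, -0.4]
grip_width: 0.643
grasp_force: 0.0
```

apply_moves([
  {"x": -0.05,"y": 0,"z": 0,"wx": 0,"wy": 0,"wz": 0,"claw": 0.055},
  {"x": -0.045,"y": -0.005,"z": 0,"wx": 0,"wy": 0,"wz": 0,"claw": 0.055},
  {"x": -0.04,"y": -0.005,"z": 0,"wx": 0,"wy": 0,"wz": 0,"claw": 0.055},
  {"x": -0.02,"y": 0,"z": 0,"wx": 0,"wy": 0,"wz": 0,"claw": 0.055},
  {"x": 0,"y": 0,"z": 0,"wx": 0,"wy": 0,"wz": 0,"claw": 0.055},
  {"x": 0,"y": 0,"z": 0,"wx": 0,"wy": 0,"wz": 0,"claw": 0.055},
])

```text
clock: 8.8
tool_pos: [0.4699, -0.3188, 0.2402]
ee_rot: [180.0, -0.1, 90.2]
wrist_force: [0.4, 0.9, -0.3]
grip_width: 0.644
grasp_force: 0.0
```

```bash
python3 - <<'E'
from m import *
print('master',knob(.134,.469,-.326,R=.03)); save('w4',np.load('wrist.npz')['p'])
print('roller on stand',knob(.097,.480,.351,'scene'))
_,P=cloud('wrist'); q=P[(abs(P[...,2]-.072)<.004)&(np.hypot(P[...,0]-.469,P[...,1]+.326)<.1)]; print(cv2.minEnclosingCircle(q[:,:2].astype(np.float32)))
E
```

```text
8.8 [ 0.4699 -0.3188  0.2402] [ 1.7999e+02 -8.0000e-02  9.0150e+01] [21.  8. 11. 96. -2. 76. 33.] 0.643958509126285
master (1091, array([ 0.4673, -0.3265,  0.1351]), array([ 0.4675, -0.3275]), 0.015)
8.85 [ 0.47   -0.3188  0.2403] [ 1.7998e+02 -6.0000e-02  9.0180e+01] [21.  8. 11. 96. -2. 76. 33.] 0.641490745370534
roller on stand (120, array([0.4807, 0.3513, 0.097 ]), array([0.4794, 0.3527]), 0.0162)
((0.4672546684741974, -0.32782217860221863), 0.08495034277439117)
```

View pics/w4.png

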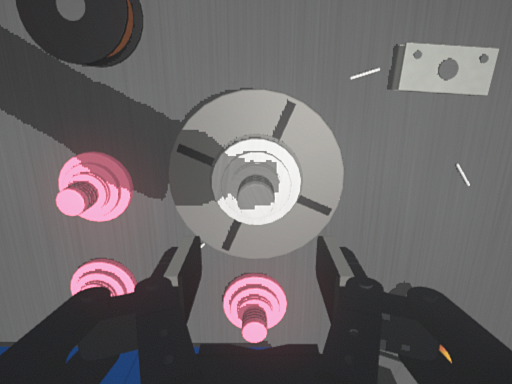

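The view shows the bright-steel stepped master at (257,180), centred on the slotted plate at (257,172). The pink look-alikes at (75,195), (103,280) and (255,305) stand clear on the bench. The one on the turntable is the listed master.

apply_moves([
  {"x": -0.004,"y": -0.002,"z": 0.03,"wx": 0,"wy": 0,"wz": 0,"claw": 0.055},
  {"x": -0.004,"y": -0.001,"z": 0.035,"wx": 0,"wy": 0,"wz": 0,"claw": 0.055},
  {"x": 0,"y": 0,"z": 0.04,"wx": 0,"wy": 0,"wz": 0,"claw": 0.055},
  {"x": 0,"y": 0,"z": 0.019,"wx": 0,"wy": 0,"wz": 0,"claw": 0.055},
  {"x": 0,"y": 0,"z": 0,"wx": 0,"wy": 0,"wz": 0,"claw": 0.055},
  {"x": 0,"y": 0,"z": 0,"wx": 0,"wy": 0,"wz": 0,"claw": 0.02},
  {"x": 0,"y": 0,"z": 0,"wx": 0,"wy": 0,"wz": 0,"claw": 0.02},
  {"x": 0,"y": 0,"z": 0,"wx": 0,"wy": 0,"wz": 0,"claw": 0.02},
])

```text
clock: 9.9
tool_pos: [0.4676, -0.3296, 0.1185]
ee_rot: [179.8, 0.1, 90.0]
wrist_force: [1.8, 0.8, 5.5]
grip_width: 0.33
grasp_force: 59.5
```

apply_moves([
  {"x": 0,"y": 0,"z": -0.015,"wx": 0,"wy": 0,"wz": 0,"claw": 0.02},
  {"x": 0,"y": 0,"z": -0.035,"wx": 0,"wy": 0,"wz": 0,"claw": 0.02},
  {"x": 0,"y": 0,"z": -0.045,"wx": 0,"wy": 0,"wz": 0,"claw": 0.02},
  {"x": 0.02,"y": 0,"z": -0.02,"wx": 0,"wy": 0,"wz": 0,"claw": 0.02},
  {"x": 0.04,"y": 0.003,"z": 0,"wx": 0,"wy": 0,"wz": 0,"claw": 0.02},
  {"x": 0.05,"y": 0.005,"z": 0,"wx": 0,"wy": 0,"wz": 0,"claw": 0.02},
  {"x": 0.05,"y": 0.005,"z": 0,"wx": 0,"wy": 0,"wz": 0,"claw": 0.02},
  {"x": 0.04,"y": 0.003,"z": 0,"wx": 0,"wy": 0,"wz": 0,"claw": 0.02},
])

```text
clock: 10.9
tool_pos: [0.4808, -0.1267, 0.2306]
ee_rot: [-179.8, -0.0, 90.1]
wrist_force: [1.2, 0.4, -6.6]
grip_width: 0.331
grasp_force: 60.6
```

apply_moves([
  {"x": 0.02,"y": 0,"z": 0,"wx": 0,"wy": 0,"wz": 0,"claw": 0.02},
  {"x": 0,"y": 0,"z": 0.02,"wx": 0,"wy": 0,"wz": 0,"claw": 0.02},
  {"x": 0,"y": 0,"z": 0.04,"wx": 0,"wy": 0,"wz": 0,"claw": 0.02},
  {"x": 0,"y": 0,"z": 0,"wx": 0,"wy": 0,"wz": 0,"claw": 0.02},
  {"x": 0,"y": 0,"z": 0,"wx": 0,"wy": 0,"wz": 0,"claw": 0.02},
])

```text
clock: 11.52
tool_pos: [0.4822, -0.1093, 0.1723]
ee_rot: [180.0, 0.0, 90.0]
wrist_force: [0.8, -0.2, -5.8]
grip_width: 0.333
grasp_force: 61.3
```

```bash
python3 - <<'E'
from m import *
s=ctrl.read_state()['tool_pos']
print('nose',knob(.052,.484,-.091,R=.02),'nose side',knob(.052,.484,-.091,'side',R=.02))
q=lambda n:knob(s[2]+.016,s[0],s[1],n,R=.025)
print('held',q('scene'),q('side'))
save('w5',np.load('wrist.npz')['p'])
E
```

```text
11.525 [ 0.4822 -0.1093  0.1723] [1.7998e+02 1.0000e-02 8.9980e+01] [  9.   2.   1. 110.  -0.  68.  10.] 0.3333860483383531
11.575 [ 0.4828 -0.1094  0.1729] [1.7988e+02 3.0000e-02 8.9980e+01] [  9.   2.   1. 110.  -0.  68.  10.] 0.3320016421585472
nose 0 nose side (20, array([ 0.4828, -0.0944,  0.051 ]), array([ 0.4834, -0.0928]), 0.0073)
11.625 [ 0.4831 -0.1094  0.1732] [1.7984e+02 3.0000e-02 8.9980e+01] [  9.   2.   1. 110.  -0.  68.  10.] 0.3323603404533259
11.675 [ 0.4831 -0.1093  0.1731] [1.7984e+02 3.0000e-02 8.9990e+01] [  9.   2.   1. 110.  -0.  68.  10.] 0.3313322065672642
held (66, array([ 0.4823, -0.1001,  0.1886]), array([ 0.4837, -0.1013]), 0.021) (93, array([ 0.4827, -0.1139,  0.1875]), array([ 0.4811, -0.1155]), 0.0229)
```

View pics/w5.png

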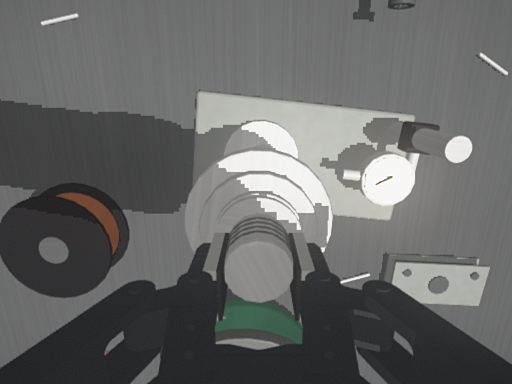

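The view shows the master held at (260,225), with the gauge pad's arc just ahead at (262,140) and the dial clear at (388,178). I'm moving on 16 mm in y and lowering.

apply_moves([
  {"x": 0.008,"y": 0.001,"z": 0.01,"wx": 0,"wy": 0,"wz": 0,"claw": 0.02},
  {"x": 0.008,"y": 0,"z": 0.02,"wx": 0,"wy": 0,"wz": 0,"claw": 0.02},
  {"x": 0,"y": 0,"z": 0.025,"wx": 0,"wy": 0,"wz": 0,"claw": 0.02},
  {"x": 0,"y": 0,"z": 0.008,"wx": 0,"wy": 0,"wz": 0,"claw": 0.02},
  {"x": 0,"y": 0,"z": 0,"wx": 0,"wy": 0,"wz": 0,"claw": 0.02},
  {"x": 0,"y": 0,"z": 0,"wx": 0,"wy": 0,"wz": 0,"claw": 0.02},
])

```text
clock: 12.48
tool_pos: [0.4839, -0.0931, 0.1093]
ee_rot: [179.9, 0.0, 90.0]
wrist_force: [0.1, -1.1, -6.0]
grip_width: 0.327
grasp_force: 61.4
```

apply_moves([
  {"x": 0,"y": 0,"z": 0.008,"wx": 0,"wy": 0,"wz": 0,"claw": 0.02},
  {"x": 0,"y": 0,"z": 0.006,"wx": 0,"wy": 0,"wz": 0,"claw": 0.02},
  {"x": 0,"y": 0,"z": 0,"wx": 0,"wy": 0,"wz": 0,"claw": 0.02},
  {"x": 0,"y": 0,"z": 0,"wx": 0,"wy": 0,"wz": 0,"claw": 0.02},
])

```text
clock: 12.98
tool_pos: [0.4831, -0.0931, 0.0943]
ee_rot: [180.0, 0.0, 90.0]
wrist_force: [-0.1, -0.5, -5.6]
grip_width: 0.33
grasp_force: 61.5
```

No contact force, so the nose is in the bore. 12.8 mm left.

apply_moves([
  {"x": 0,"y": 0,"z": 0.006,"wx": 0,"wy": 0,"wz": 0,"claw": 0.02},
  {"x": 0,"y": 0,"z": 0.005,"wx": 0,"wy": 0,"wz": 0,"claw": 0.02},
  {"x": 0,"y": 0,"z": 0.002,"wx": 0,"wy": 0,"wz": 0,"claw": 0.02},
  {"x": 0,"y": 0,"z": 0,"wx": 0,"wy": 0,"wz": 0,"claw": 0.02},
  {"x": 0,"y": 0,"z": 0,"wx": 0,"wy": 0,"wz": 0,"claw": 0.02},
])

```text
clock: 13.6
tool_pos: [0.4829, -0.093, 0.0816]
ee_rot: [-180.0, -0.0, 90.0]
wrist_force: [-3.6, -0.2, -0.4]
grip_width: 0.334
grasp_force: 62.0
```

apply_moves([
  {"x": 0,"y": 0,"z": 0.001,"wx": 0,"wy": 0,"wz": 0,"claw": 0.02},
  {"x": 0,"y": 0,"z": 0,"wx": 0,"wy": 0,"wz": 0,"claw": 0.055},
  {"x": 0,"y": 0,"z": 0,"wx": 0,"wy": 0,"wz": 0,"claw": 0.055},
  {"x": 0,"y": 0,"z": 0,"wx": 0,"wy": 0,"wz": 0,"claw": 0.055},
  {"x": 0,"y": 0,"z": -0.03,"wx": 0,"wy": 0,"wz": 0,"claw": 0.055},
  {"x": 0,"y": 0,"z": -0.05,"wx": 0,"wy": 0,"wz": 0,"claw": 0.055},
  {"x": 0,"y": 0,"z": -0.05,"wx": 0,"wy": 0,"wz": 0,"claw": 0.055},
  {"x": 0.026,"y": 0.014,"z": -0.03,"wx": 0,"wy": 0,"wz": 0,"claw": 0.055},
])

```text
clock: 14.6
tool_pos: [0.4977, -0.0692, 0.2434]
ee_rot: [179.8, 0.1, 89.7]
wrist_force: [0.8, 0.2, 0.2]
grip_width: 0.644
grasp_force: 0.0
```

apply_moves([
  {"x": 0.045,"y": 0.024,"z": 0,"wx": 0,"wy": 0,"wz": 0,"claw": 0.055},
  {"x": 0.045,"y": 0.024,"z": 0,"wx": 0,"wy": 0,"wz": 0,"claw": 0.055},
  {"x": 0.045,"y": 0.024,"z": 0,"wx": 0,"wy": 0,"wz": 0,"claw": 0.055},
  {"x": 0.04,"y": 0.02,"z": 0,"wx": 0,"wy": 0,"wz": 0,"claw": 0.055},
  {"x": 0.022,"y": 0.012,"z": 0,"wx": 0,"wy": 0,"wz": 0,"claw": 0.055},
  {"x": 0,"y": 0,"z": 0,"wx": 0,"wy": 0,"wz": 0,"claw": 0.055},
  {"x": 0,"y": 0,"z": 0,"wx": 0,"wy": 0,"wz": 0,"claw": 0.055},
])

```text
clock: 15.48
tool_pos: [0.6009, 0.1286, 0.2401]
ee_rot: [-180.0, 0.1, 89.9]
wrist_force: [0.1, 0.2, 0.5]
grip_width: 0.645
grasp_force: 0.0
```

```bash
python3 - <<'E'
from m import *
print('former',knob(.107,.601,.133)); save('w6',np.load('wrist.npz')['p'])
print('master',knob(.097,.484,-.091,'scene'),knob(.097,.484,-.091,'side'))
E
```

```text
15.475 [0.6009 0.1286 0.2401] [-1.7998e+02  6.0000e-02  8.9930e+01] [ -6.  14. -10.  88.   3.  77. -17.] 0.6453792658102397
former (932, array([0.6012, 0.1333, 0.1081]), array([0.601 , 0.1327]), 0.0152)
15.525 [0.6009 0.1282 0.2403] [1.800e+02 6.000e-02 8.988e+01] [ -6.  14. -10.  88.   3.  77. -17.] 0.6450918727242904
15.575 [0.6009 0.1281 0.2405] [1.7999e+02 5.0000e-02 8.9870e+01] [ -6.  14. -10.  88.   3.  77. -17.] 0.642862646418003
master (87, array([ 0.4851, -0.0882,  0.0967]), array([ 0.4842, -0.0881]), 0.0161) (59, array([ 0.4817, -0.0948,  0.0957]), array([ 0.4818, -0.0928]), 0.0149)
```

View pics/w6.png

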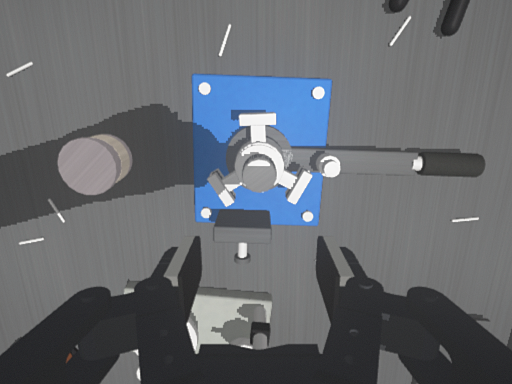

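The view shows the former's knob at (260,170) on the bender, with the lever pin at (330,166), stop block at (243,225) and tin at (90,165), all clear of the fingers. The scene camera confirms the master is seated on the gauge stand (knob top at 0.097).

apply_moves([
  {"x": 0.004,"y": 0,"z": 0.04,"wx": 0,"wy": 0,"wz": 0,"claw": 0.055},
  {"x": 0.002,"y": 0,"z": 0.045,"wx": 0,"wy": 0,"wz": 0,"claw": 0.055},
  {"x": 0,"y": 0,"z": 0.045,"wx": 0,"wy": 0,"wz": 0,"claw": 0.055},
  {"x": 0,"y": 0,"z": 0.021,"wx": 0,"wy": 0,"wz": 0,"claw": 0.055},
  {"x": 0,"y": 0,"z": 0,"wx": 0,"wy": 0,"wz": 0,"claw": 0.055},
  {"x": 0,"y": 0,"z": 0,"wx": 0,"wy": 0,"wz": 0,"claw": 0.02},
  {"x": 0,"y": 0,"z": 0,"wx": 0,"wy": 0,"wz": 0,"claw": 0.02},
  {"x": 0,"y": 0,"z": 0,"wx": 0,"wy": 0,"wz": 0,"claw": 0.02},
])

```text
clock: 16.62
tool_pos: [0.602, 0.1359, 0.0914]
ee_rot: [179.8, -0.0, 90.0]
wrist_force: [-2.3, -0.9, 6.6]
grip_width: 0.335
grasp_force: 59.4
```

apply_moves([
  {"x": 0,"y": 0,"z": -0.015,"wx": 0,"wy": 0,"wz": 0,"claw": 0.02},
  {"x": 0,"y": 0,"z": -0.035,"wx": 0,"wy": 0,"wz": 0,"claw": 0.02},
  {"x": 0,"y": 0,"z": -0.05,"wx": 0,"wy": 0,"wz": 0,"claw": 0.02},
  {"x": 0,"y": 0,"z": -0.04,"wx": 0,"wy": 0,"wz": 0,"claw": 0.02},
  {"x": -0.025,"y": -0.007,"z": 0,"wx": 0,"wy": 0,"wz": 0,"claw": 0.02},
  {"x": -0.045,"y": -0.013,"z": 0,"wx": 0,"wy": 0,"wz": 0,"claw": 0.02},
  {"x": -0.05,"y": -0.015,"z": 0,"wx": 0,"wy": 0,"wz": 0,"claw": 0.02},
  {"x": -0.05,"y": -0.015,"z": 0,"wx": 0,"wy": 0,"wz": 0,"claw": 0.02},
])

```text
clock: 17.62
tool_pos: [0.5501, -0.0353, 0.2294]
ee_rot: [-180.0, -0.0, 90.0]
wrist_force: [0.9, -0.5, -4.3]
grip_width: 0.329
grasp_force: 60.1
```

apply_moves([
  {"x": -0.05,"y": -0.015,"z": 0,"wx": 0,"wy": 0,"wz": 0,"claw": 0.02},
  {"x": -0.05,"y": -0.015,"z": 0,"wx": 0,"wy": 0,"wz": 0,"claw": 0.02},
  {"x": -0.05,"y": -0.015,"z": 0,"wx": 0,"wy": 0,"wz": 0,"claw": 0.02},
  {"x": -0.05,"y": -0.015,"z": 0,"wx": 0,"wy": 0,"wz": 0,"claw": 0.02},
  {"x": -0.04,"y": -0.013,"z": 0,"wx": 0,"wy": 0,"wz": 0,"claw": 0.02},
  {"x": -0.03,"y": -0.01,"z": 0,"wx": 0,"wy": 0,"wz": 0,"claw": 0.02},
  {"x": 0,"y": 0,"z": 0,"wx": 0,"wy": 0,"wz": 0,"claw": 0.02},
  {"x": 0,"y": 0,"z": 0,"wx": 0,"wy": 0,"wz": 0,"claw": 0.02},
])

```text
clock: 18.62
tool_pos: [0.4683, -0.3029, 0.2293]
ee_rot: [180.0, -0.1, 90.0]
wrist_force: [-0.1, 0.1, -4.8]
grip_width: 0.329
grasp_force: 60.1
```

```bash
python3 - <<'E'
from m import *
s=ctrl.read_state()['tool_pos']
print('plate',knob(.072,.467,-.328,R=.1),'nose',knob(.089,.467,-.328,R=.02),'nose side',knob(.089,.467,-.328,'side',R=.02))
save('w7',np.load('wrist.npz')['p'])
q=lambda n:knob(s[2]+.016,s[0],s[1],n,R=.025)
print('held',q('scene'),q('side'))
E
```

```text
18.625 [ 0.4683 -0.3029  0.2293] [ 1.7999e+02 -7.0000e-02  9.0040e+01] [22.  7.  9. 98. -1. 75. 31.] 0.32896726432534723
18.675 [ 0.4686 -0.3025  0.2293] [ 1.7999e+02 -6.0000e-02  9.0110e+01] [22.  7.  9. 98. -1. 75. 31.] 0.3298710269567514
18.725 [ 0.4687 -0.3024  0.2293] [ 1.7999e+02 -5.0000e-02  9.0140e+01] [22.  7.  9. 98. -1. 75. 31.] 0.3309206904716668
plate (13899, array([ 0.4674, -0.3036,  0.0736]), array([ 0.4673, -0.3279]), 0.085) nose 0 nose side (43, array([ 0.4663, -0.3308,  0.0879]), array([ 0.4665, -0.3296]), 0.0076)
18.775 [ 0.4687 -0.3025  0.2293] [ 1.7999e+02 -3.0000e-02  9.0140e+01] [22.  7.  9. 98. -1. 75. 31.] 0.33252425656237883
18.825 [ 0.4686 -0.3027  0.2294] [ 1.7999e+02 -2.0000e-02  9.0130e+01] [22.  7.  9. 98. -1. 75. 31.] 0.32983308192837363
held (74, array([ 0.4677, -0.2969,  0.245 ]), array([ 0.471 , -0.2986]), 0.0214) (171, array([ 0.469 , -0.3105,  0.2443]), array([ 0.4685, -0.3102]), 0.0239)
```

View pics/w7.png

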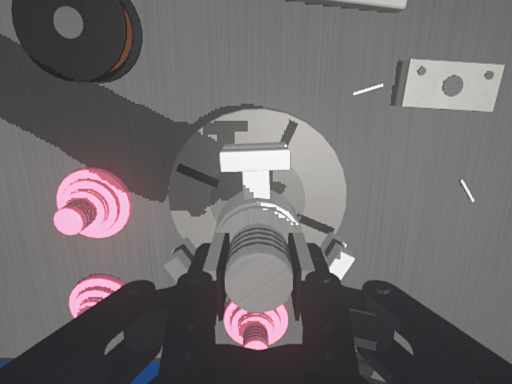

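The view shows the former held at (260,230) above the slotted plate, whose fitted centre is (0.4673,-0.3279) with the right 85 mm radius. I'm moving 22 mm in -y and lowering.

apply_moves([
  {"x": -0.012,"y": -0.001,"z": 0.015,"wx": 0,"wy": 0,"wz": 0,"claw": 0.02},
  {"x": -0.01,"y": 0,"z": 0.025,"wx": 0,"wy": 0,"wz": 0,"claw": 0.02},
  {"x": 0,"y": 0,"z": 0.03,"wx": 0,"wy": 0,"wz": 0,"claw": 0.02},
  {"x": 0,"y": 0,"z": 0.015,"wx": 0,"wy": 0,"wz": 0,"claw": 0.02},
  {"x": 0,"y": 0,"z": 0,"wx": 0,"wy": 0,"wz": 0,"claw": 0.02},
  {"x": 0,"y": 0,"z": 0,"wx": 0,"wy": 0,"wz": 0,"claw": 0.02},
])

```text
clock: 19.62
tool_pos: [0.4677, -0.3265, 0.1454]
ee_rot: [179.9, 0.1, 90.0]
wrist_force: [0.6, -0.2, -3.8]
grip_width: 0.334
grasp_force: 60.0
```

apply_moves([
  {"x": 0.001,"y": 0,"z": 0.008,"wx": 0,"wy": 0,"wz": 0,"claw": 0.02},
  {"x": 0,"y": 0,"z": 0.008,"wx": 0,"wy": 0,"wz": 0,"claw": 0.02},
  {"x": 0,"y": 0,"z": 0.006,"wx": 0,"wy": 0,"wz": 0,"claw": 0.02},
  {"x": 0,"y": 0,"z": 0,"wx": 0,"wy": 0,"wz": 0,"claw": 0.02},
  {"x": 0,"y": 0,"z": 0,"wx": 0,"wy": 0,"wz": 0,"claw": 0.02},
])

```text
clock: 20.25
tool_pos: [0.4671, -0.3251, 0.1225]
ee_rot: [180.0, 0.0, 90.0]
wrist_force: [0.2, 0.5, -3.6]
grip_width: 0.333
grasp_force: 60.0
```

apply_moves([
  {"x": 0,"y": 0,"z": 0.003,"wx": 0,"wy": 0,"wz": 0,"claw": 0.02},
  {"x": 0,"y": 0,"z": 0.002,"wx": 0,"wy": 0,"wz": 0,"claw": 0.02},
  {"x": 0,"y": 0,"z": 0,"wx": 0,"wy": 0,"wz": 0,"claw": 0.02},
  {"x": 0,"y": 0,"z": 0,"wx": 0,"wy": 0,"wz": 0,"claw": 0.02},
])

```text
clock: 20.75
tool_pos: [0.4671, -0.3252, 0.1185]
ee_rot: [180.0, 0.0, 90.0]
wrist_force: [-3.4, 2.4, 5.7]
grip_width: 0.331
grasp_force: 60.6
```

Seated. Now release and fetch the roller.

apply_moves([
  {"x": 0,"y": 0,"z": 0,"wx": 0,"wy": 0,"wz": 0,"claw": 0.055},
  {"x": 0,"y": 0,"z": 0,"wx": 0,"wy": 0,"wz": 0,"claw": 0.055},
  {"x": 0,"y": 0,"z": 0,"wx": 0,"wy": 0,"wz": 0,"claw": 0.055},
  {"x": 0,"y": 0,"z": -0.03,"wx": 0,"wy": 0,"wz": 0,"claw": 0.055},
  {"x": 0,"y": 0,"z": -0.05,"wx": 0,"wy": 0,"wz": 0,"claw": 0.055},
  {"x": 0.02,"y": 0,"z": -0.04,"wx": 0,"wy": 0,"wz": 0,"claw": 0.055},
  {"x": 0.05,"y": 0,"z": 0,"wx": 0,"wy": 0,"wz": 0,"claw": 0.055},
  {"x": 0.055,"y": 0,"z": 0,"wx": 0,"wy": 0,"wz": 0,"claw": 0.055},
])

```text
clock: 21.75
tool_pos: [0.4673, -0.1994, 0.238]
ee_rot: [179.9, 0.0, 89.9]
wrist_force: [0.1, 0.1, -0.2]
grip_width: 0.644
grasp_force: 0.0
```

apply_moves([
  {"x": 0.055,"y": 0,"z": 0,"wx": 0,"wy": 0,"wz": 0,"claw": 0.055},
  {"x": 0.055,"y": 0,"z": 0,"wx": 0,"wy": 0,"wz": 0,"claw": 0.055},
  {"x": 0.055,"y": 0,"z": 0,"wx": 0,"wy": 0,"wz": 0,"claw": 0.055},
  {"x": 0.055,"y": 0,"z": 0,"wx": 0,"wy": 0,"wz": 0,"claw": 0.055},
  {"x": 0.055,"y": 0,"z": 0,"wx": 0,"wy": 0,"wz": 0,"claw": 0.055},
  {"x": 0.055,"y": 0,"z": 0,"wx": 0,"wy": 0,"wz": 0,"claw": 0.055},
  {"x": 0.055,"y": 0.004,"z": 0,"wx": 0,"wy": 0,"wz": 0,"claw": 0.055},
  {"x": 0.055,"y": 0.004,"z": 0,"wx": 0,"wy": 0,"wz": 0,"claw": 0.055},
])

```text
clock: 22.75
tool_pos: [0.4751, 0.2416, 0.2375]
ee_rot: [179.9, -0.0, 90.0]
wrist_force: [0.5, -0.2, 0.7]
grip_width: 0.646
grasp_force: 0.0
```

apply_moves([
  {"x": 0.05,"y": 0.004,"z": 0,"wx": 0,"wy": 0,"wz": 0,"claw": 0.055},
  {"x": 0.04,"y": 0,"z": 0,"wx": 0,"wy": 0,"wz": 0,"claw": 0.055},
  {"x": 0.02,"y": 0,"z": 0,"wx": 0,"wy": 0,"wz": 0,"claw": 0.055},
  {"x": 0,"y": 0,"z": 0,"wx": 0,"wy": 0,"wz": 0,"claw": 0.055},
  {"x": 0,"y": 0,"z": 0,"wx": 0,"wy": 0,"wz": 0,"claw": 0.055},
])

```text
clock: 23.38
tool_pos: [0.4798, 0.3479, 0.2372]
ee_rot: [180.0, 0.1, 89.9]
wrist_force: [-0.2, -0.5, -0.3]
grip_width: 0.641
grasp_force: 0.0
```

```bash
python3 - <<'E'
from m import *
print('roller',knob(.097,.480,.351))
print('former',knob(.134,.467,-.327,'scene'),knob(.134,.467,-.327,'side'))
print('bender nose',knob(.061,.601,.133,'scene',.02),'seat',knob(.045,.601,.133,'scene',.03))
E
```

```text
23.375 [0.4798 0.3479 0.2372] [1.7998e+02 9.0000e-02 8.9870e+01] [-17.  13. -26.  91.   6.  77. -43.] 0.641056927558814
roller (877, array([0.4783, 0.3506, 0.0981]), array([0.4782, 0.3497]), 0.0148)
23.425 [0.4799 0.3478 0.2374] [1.7997e+02 8.0000e-02 8.9840e+01] [-16.  13. -26.  91.   6.  77. -43.] 0.6448022591035277
23.475 [0.4798 0.3479 0.2374] [1.7996e+02 7.0000e-02 8.9840e+01] [-16.  13. -26.  91.   6.  77. -43.] 0.6452767179932096
former (77, array([ 0.4703, -0.3248,  0.134 ]), array([ 0.471 , -0.3271]), 0.0166) (127, array([ 0.4657, -0.3314,  0.1327]), array([ 0.4646, -0.3288]), 0.016)
23.525 [0.4797 0.3482 0.2375] [1.7996e+02 5.0000e-02 8.9850e+01] [-16.  13. -26.  91.   6.  77. -43.] 0.6473168744118922
23.575 [0.4796 0.3485 0.2376] [1.7996e+02 3.0000e-02 8.9880e+01] [-16.  13. -26.  91.   6.  77. -43.] 0.6435229870794729
bender nose (34, array([0.6052, 0.1351, 0.0607]), array([0.6043, 0.1351]), 0.0089) seat (263, array([0.6042, 0.1352, 0.0453]), array([0.6022, 0.1338]), 0.0269)
```

apply_moves([
  {"x": 0.001,"y": -0.001,"z": 0.045,"wx": 0,"wy": 0,"wz": 0,"claw": 0.055},
  {"x": 0,"y": 0,"z": 0.045,"wx": 0,"wy": 0,"wz": 0,"claw": 0.055},
  {"x": 0,"y": 0,"z": 0.045,"wx": 0,"wy": 0,"wz": 0,"claw": 0.055},
  {"x": 0,"y": 0,"z": 0.023,"wx": 0,"wy": 0,"wz": 0,"claw": 0.055},
  {"x": 0,"y": 0,"z": 0,"wx": 0,"wy": 0,"wz": 0,"claw": 0.055},
  {"x": 0,"y": 0,"z": 0,"wx": 0,"wy": 0,"wz": 0,"claw": 0.02},
  {"x": 0,"y": 0,"z": 0,"wx": 0,"wy": 0,"wz": 0,"claw": 0.02},
  {"x": 0,"y": 0,"z": 0,"wx": 0,"wy": 0,"wz": 0,"claw": 0.02},
])

```text
clock: 24.62
tool_pos: [0.4789, 0.3517, 0.0813]
ee_rot: [179.8, -0.1, 90.0]
wrist_force: [-2.8, -0.5, 6.8]
grip_width: 0.329
grasp_force: 59.9
```

apply_moves([
  {"x": 0,"y": 0,"z": -0.015,"wx": 0,"wy": 0,"wz": 0,"claw": 0.02},
  {"x": 0,"y": 0,"z": -0.035,"wx": 0,"wy": 0,"wz": 0,"claw": 0.02},
  {"x": 0,"y": 0,"z": -0.05,"wx": 0,"wy": 0,"wz": 0,"claw": 0.02},
  {"x": -0.015,"y": 0.008,"z": -0.02,"wx": 0,"wy": 0,"wz": 0,"claw": 0.02},
  {"x": -0.035,"y": 0.02,"z": 0,"wx": 0,"wy": 0,"wz": 0,"claw": 0.02},
  {"x": -0.045,"y": 0.025,"z": 0,"wx": 0,"wy": 0,"wz": 0,"claw": 0.02},
  {"x": -0.045,"y": 0.026,"z": 0,"wx": 0,"wy": 0,"wz": 0,"claw": 0.02},
  {"x": -0.04,"y": 0.023,"z": 0,"wx": 0,"wy": 0,"wz": 0,"claw": 0.02},
])

```text
clock: 25.62
tool_pos: [0.5805, 0.1667, 0.198]
ee_rot: [-179.9, 0.1, 89.9]
wrist_force: [0.2, 0.9, -3.6]
grip_width: 0.329
grasp_force: 60.0
```

apply_moves([
  {"x": -0.027,"y": 0.015,"z": 0,"wx": 0,"wy": 0,"wz": 0,"claw": 0.02},
  {"x": -0.01,"y": 0.005,"z": 0,"wx": 0,"wy": 0,"wz": 0,"claw": 0.02},
  {"x": 0,"y": 0,"z": 0,"wx": 0,"wy": 0,"wz": 0,"claw": 0.02},
  {"x": 0,"y": 0,"z": 0,"wx": 0,"wy": 0,"wz": 0,"claw": 0.02},
])

```text
clock: 26.12
tool_pos: [0.599, 0.1361, 0.1991]
ee_rot: [-179.9, -0.1, 90.2]
wrist_force: [-0.7, 0.6, -4.6]
grip_width: 0.332
grasp_force: 60.0
```

apply_moves([
  {"x": -0.001,"y": 0.002,"z": 0.015,"wx": 0,"wy": 0,"wz": 0,"claw": 0.02},
  {"x": 0,"y": 0,"z": 0.025,"wx": 0,"wy": 0,"wz": 0,"claw": 0.02},
  {"x": 0,"y": 0,"z": 0.025,"wx": 0,"wy": 0,"wz": 0,"claw": 0.02},
  {"x": 0,"y": 0,"z": 0.015,"wx": 0,"wy": 0,"wz": 0,"claw": 0.02},
  {"x": 0,"y": 0,"z": 0,"wx": 0,"wy": 0,"wz": 0,"claw": 0.02},
  {"x": 0,"y": 0,"z": 0,"wx": 0,"wy": 0,"wz": 0,"claw": 0.02},
])

```text
clock: 26.88
tool_pos: [0.6027, 0.1334, 0.1203]
ee_rot: [179.9, -0.0, 90.0]
wrist_force: [-0.6, -0.2, -3.4]
grip_width: 0.331
grasp_force: 60.0
```

apply_moves([
  {"x": 0.001,"y": -0.001,"z": 0.008,"wx": 0,"wy": 0,"wz": 0,"claw": 0.02},
  {"x": 0,"y": 0,"z": 0.009,"wx": 0,"wy": 0,"wz": 0,"claw": 0.02},
  {"x": 0,"y": 0,"z": 0.007,"wx": 0,"wy": 0,"wz": 0,"claw": 0.02},
  {"x": 0,"y": 0,"z": 0,"wx": 0,"wy": 0,"wz": 0,"claw": 0.02},
  {"x": 0,"y": 0,"z": 0,"wx": 0,"wy": 0,"wz": 0,"claw": 0.02},
])

```text
clock: 27.5
tool_pos: [0.6011, 0.134, 0.0954]
ee_rot: [180.0, -0.0, 90.0]
wrist_force: [-0.1, 0.1, -4.1]
grip_width: 0.332
grasp_force: 60.0
```

apply_moves([
  {"x": 0,"y": 0,"z": 0.003,"wx": 0,"wy": 0,"wz": 0,"claw": 0.02},
  {"x": 0,"y": 0,"z": 0.002,"wx": 0,"wy": 0,"wz": 0,"claw": 0.02},
  {"x": 0,"y": 0,"z": 0,"wx": 0,"wy": 0,"wz": 0,"claw": 0.02},
  {"x": 0,"y": 0,"z": 0,"wx": 0,"wy": 0,"wz": 0,"claw": 0.02},
])

```text
clock: 28.0
tool_pos: [0.6012, 0.134, 0.0914]
ee_rot: [180.0, 0.0, 90.0]
wrist_force: [-3.4, -1.9, 5.8]
grip_width: 0.332
grasp_force: 60.7
```

Seated. Release, retreat upward and check everything.

apply_moves([
  {"x": 0,"y": 0,"z": 0,"wx": 0,"wy": 0,"wz": 0,"claw": 0.055},
  {"x": 0,"y": 0,"z": 0,"wx": 0,"wy": 0,"wz": 0,"claw": 0.055},
  {"x": 0,"y": 0,"z": 0,"wx": 0,"wy": 0,"wz": 0,"claw": 0.055},
  {"x": 0,"y": 0,"z": -0.03,"wx": 0,"wy": 0,"wz": 0,"claw": 0.055},
  {"x": 0,"y": 0,"z": -0.05,"wx": 0,"wy": 0,"wz": 0,"claw": 0.055},
  {"x": 0,"y": 0,"z": -0.05,"wx": 0,"wy": 0,"wz": 0,"claw": 0.055},
  {"x": 0,"y": 0,"z": 0,"wx": 0,"wy": 0,"wz": 0,"claw": 0.055},
  {"x": 0,"y": 0,"z": 0,"wx": 0,"wy": 0,"wz": 0,"claw": 0.055},
])

```text
clock: 29.0
tool_pos: [0.6008, 0.1339, 0.2198]
ee_rot: [-180.0, 0.0, 90.0]
wrist_force: [-0.8, -0.4, 0.2]
grip_width: 0.645
grasp_force: 0.0
```

```bash
python3 - <<'E'
from m import *
print('roller',knob(.107,.601,.133),knob(.107,.601,.133,'scene'))
print('master',knob(.097,.484,-.091,'scene'),'former',knob(.134,.467,-.327,'scene'))
grab('side'); save('side9',cv2.resize(np.load('side.npz')['p'],(768,576)))
E
```

```text
29.0 [0.6008 0.1339 0.2198] [-1.7998e+02  2.0000e-02  9.0000e+01] [ -0.  16. -18.  90.   5.  75. -19.] 0.6446990570789013
29.05 [0.6003 0.1337 0.2188] [-1.7988e+02  3.0000e-02  9.0000e+01] [ -0.  16. -18.  90.   5.  75. -19.] 0.6424376703014073
roller (1061, array([0.6009, 0.1332, 0.1081]), array([0.6007, 0.1323]), 0.0151) (117, array([0.6031, 0.1347, 0.1073]), array([0.6022, 0.1352]), 0.016)
29.1 [0.6001 0.1337 0.2184] [-1.7983e+02  4.0000e-02  9.0000e+01] [ -0.  16. -18.  90.   5.  75. -19.] 0.644641889762676
29.15 [0.6001 0.1337 0.2184] [-1.7983e+02  4.0000e-02  9.0010e+01] [ -0.  16. -18.  90.   5.  75. -19.] 0.6439252008051568
master (86, array([ 0.4847, -0.0884,  0.0967]), array([ 0.4853, -0.089 ]), 0.0155) former (75, array([ 0.4697, -0.3254,  0.1337]), array([ 0.469 , -0.3257]), 0.0176)
```

View pics/side9.png

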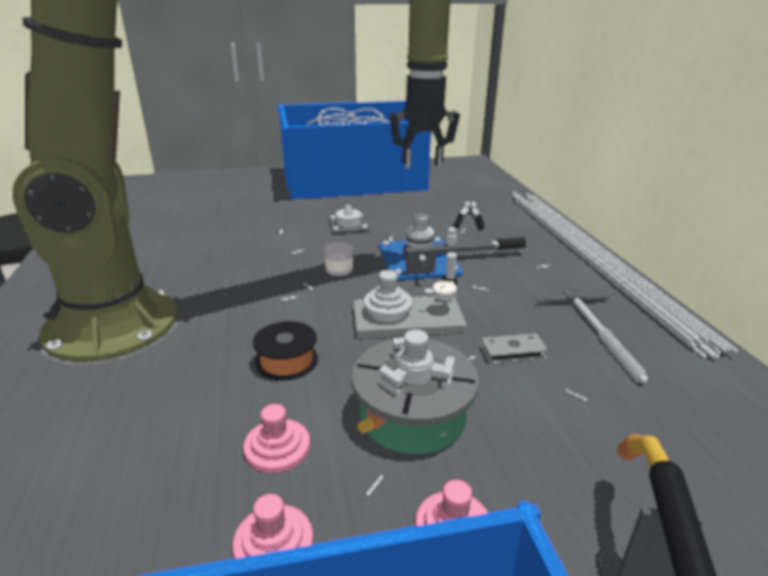

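The side view shows the former on the turntable (415,365), the master on the gauge stand (388,298) and the roller on the bender (421,232), all upright. The tin (338,258) and magnet (515,346) have not moved.

```bash
python3 -c "
from cell import hand_in
print(hand_in())"
```

```text
the job is handed in; nothing more can be done
None
```

The job is handed in (no verdict was returned): by the last camera check all three tools sit upright and fully down on their own machines, the tin and magnet are where they lay, and it took about 29 s.

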